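Post the failed power adaptor into the reject box

TASK

The black power adaptor lying on the sill of the red reject box has failed its test: post it into the box. Push the sprung flap in with one finger and, while that finger keeps it open, push the adaptor off the sill with the other finger so that it drops inside; then draw back and let the flap spring shut. Do not pinch or lift the adaptor, and leave the soldering iron, side cutters, tin and mug where they are.

Things in the scene. Friction and masses are not known exactly. Their poses are not given: they have to be found in the camera images.
- reject_box: Red sheet-steel reject box fixed to the bench, 277 long (x) x 160 wide (y) x 200 mm high. Origin on the bench below the middle of the sill's inner edge; x is the way things are pushed in (away from the robot), z up. Walls 4 mm, from x = -115 to 162 mm. Hollow below sill and flap: floor at z = 8 mm, 152 mm wide inside. A fixed hood, top at z = 200 mm, covers x = 122 to 163 mm.
- sill_edge (a point): Middle of the inner edge of the sill, on its top, 140 mm above the box's origin. The sill is the flat, grey-lined front part of the box's top: from here 115 mm towards the robot (box x = -115 to 0), open at its front end, with rims 4 mm high along its sides at y = +-78 mm.
- flap (a joint): Metal flap of the reject box, 3 mm thick, 144 mm wide, 131 mm from hinge to free edge. 0 = shut, sloping 22 degrees down towards the sill; positive radians = swung down into the box, stop at 1.1. A spring shuts it from any angle: about 0.25 N m when shut (2 N at the free edge), 0.4 N m at 0.8 rad. Shut, it does not let the adaptor in: one pushed against it jams on its edge.
- flap_hinge (a point): Middle of the flap's hinge line, which runs across the box just under the hood's front edge, at x = 126, z = 190 mm in the box's frame. The side cheeks of the flap (inner faces y = +-76 mm) rise about 3 mm above the shut flap.
- flap_edge (a point): Middle of the flap's free lower edge (black bead), moves with the flap; shut, at x = 4, y = 0, z = 141 mm in the box's frame. A fingertip a few mm above sill level that moves along the box's x swings the flap in; when its far side is at x = 90 mm the flap stands at about 0.5 rad and there is room for the adaptor to drop between sill edge and flap.
- adaptor: Black power adaptor (brick without its cable) of 115 x 50 x 32 mm, about 0.24 kg. Origin at the centre of its underside, x along its 115 mm length, z up. At the start it lies flat on the sill with its length across the box (its x about along the box's y), its middle 40 to 50 mm before the sill's inner edge, askew by up to 0.12 rad. Pushed on with the flap held in, it tips and drops once its middle is 5 to 20 mm past that edge.
- adaptor_center (a point): Centre of the adaptor.
- soldering_iron: Soldering iron with blue grip, 215 x 23 x 23 mm, lying on the bench left of the box; bystander. Origin at the centre of its underside, x along it.
- side_cutters: Blue-handled side cutters, 122 x 74 x 16 mm, lying on the bench near its front edge; bystander. Origin at the centre of the underside.
- hinge_tin: Small flat tin with hinged lid, 65 x 98 x 25 mm, on the bench near its front edge; bystander. Origin at the centre of its underside.
- mug: White mug of 82 mm diameter, 92 mm high, on the bench in front of the soldering station; bystander. Origin under it.
There are look-alikes about, which are no part of the job. What is shaped like the adaptor but orange is not meant.

How it is judged (in metres and radians):
On the way, in this order (a step that is already met when the one before it is completed fails the run):
1. a finger has pushed the flap in (by over 0.12 rad) while the adaptor still lies on the sill (value of joint flap above 0.12 rad and contact force between the fingers and flap above 0.3 N and x of adaptor_center in the frame of reject_box below 0 m and z of adaptor_center in the frame of reject_box above 0.145 m), for 0.1 s.
2. the adaptor has dropped below the sill into the box while a finger still holds the flap in (value of joint flap above 0.25 rad and contact force between the fingers and flap above 0.3 N and z of adaptor_center in the frame of reject_box below 0.11 m), for 0.1 s.
At the end, for the whole second after the job is handed in: The adaptor lies at rest inside the reject box (its centre within the walls and less than 90 mm above the bench) and the flap has shut (below 0.05 rad) (x of adaptor_center in the frame of reject_box between -0.112 and 0.158 m and y of adaptor_center in the frame of reject_box between -0.077 and 0.077 m and z of adaptor_center in the frame of reject_box below 0.09 m and linear speed of adaptor below 0.03 m/s and value of joint flap below 0.05 rad); the robot touches nothing.
It fails at once if the adaptor is lifted, or rides up on the flap (its centre rises over 20 mm above where it lies on the sill) (height (world z) of adaptor_center above 0.176 m).
It fails at once if the adaptor is pinched or jammed (fingers press on it with over 25 N) (contact force between the fingers and adaptor above 25 N).
It fails at once if the soldering iron, side cutters, tin or mug is moved by more than 30 mm (distance of any of soldering_iron, side_cutters, hinge_tin, mug from where it was at the start of the episode above 0.03 m).
It also fails if it takes over 32 s, if anything falls off the work surface, if the arm or the gripper's body presses on something with over 40 N, if the wrist force passes 120 N, or if a joint passes its speed limit or range.

ROBOT

A 6-joint arm with a two-finger parallel gripper is mounted at the origin on a cart in front of the work surface, level with it; the furniture and walls round the work are solid. World frame = base frame: x ahead of the robot, y to its left, z up, the work surface at z = 0. Lengths are in mm, angles in rad, forces in N, time in s.
With the tool pointing down it reaches from about 275 to 750 mm from the base axis. Payload 10.2 kg.
Tool frame: the origin (TCP) lies between the finger pads; the fingertips stand 14 mm ahead of it and the grasp point (between the pads) lies 5 mm behind it; z points along the fingers, y is the line along which they close (so a half turn about z gives the same grasp; the last joint's range is limited). The gripper opens to 88 mm and grips with 3 to 60 N. Pads are 18 mm wide; open, the fingers measure 123 mm over their backs; the gripper's body (75 mm by 187 mm) begins 45 mm behind the grasp point.
Start: joints at [-1.518, 0.313, 1.498, -0, 1.331, -0.223], TCP at [142.953, -505.169, 252.72] pointing down, gripper open.
Joint ranges: [-2.94, 2.94], [-0.97, 2.17], [0.19, 2.56], [-1.23, 4.37], [0.02, 3.11], [-2.88, 2.88]. Speed limits (rad/s): [2.39, 2.39, 3.01, 3.14, 3.14, 3.14].

INTERFACE

Orientations are given as a rotation vector (axis times angle).
In Python, from station import r gives the robot as it stands. The module is installed in compiled form; this text tells all that it offers.
- The arm moves only by the tool drive_tool, never from a script. Its argument "targets" is a list of rows, each a list of 3 entries, a list of its own where there are three numbers: the shift along the tool's x, y, z in m, then the turn about the tool's z in rad, then the opening, from 0 (shut) to 1 (fully open). A call has 1 to 8 rows; each row shifts and turns the commanded pose from where the row before left it, along the tool's axes as they then stand; what a row does not reach is not made up. A row lasts 1/8 s, in which the tool goes at most 62.5 mm and 10.7 degrees, less where a joint would pass 70% of its speed; a pose out of reach is approached as far as the arm can. A call with a gripper value outside its range is refused whole. The fingers move at their own pace and stop on an object; "grip_force" is the grip in N (left out, the last holds). Time passes only in rows, so rows that do not move let the fingers close. It gives the time, the measured TCP pose, the force, the opening and the grip force at its end, in the units of the state.
- r.read_state(): the state, without advancing time (a new reading comes with each control period).
- r.camera(name): name is "scene" or "top"; returns the picture (420x560x3 uint8, red, green, blue); there is no depth.
- r.camera_params(name): a dict with "fx", "fy", "cx", "cy" (pixels), "k1" (the pictures are not rectified: a ray, as slopes to the right and down, at radius r is drawn at 1 + k1 r^2 times it, then the intrinsics apply), "world_from_camera" (4x4, takes a point from camera to world coordinates). Camera axes: x right, y down, z forward; pixel columns grow to the right and rows downward; lengths in mm; the calibration is good to about 2 mm. A picture is of the moment at which its call begins. camera_params takes no time and is no camera call.
- r.hand_in(): hands the job in; it is judged then, once.
Trained networks look in the newest picture that a camera, given by its name, has taken for a name from the list of things; names that differ only in an ending like _2 or _b are one class to them, and where a whole thing is asked for, a point or a joint stands for the part that bears it (a point fixed in the world has none). Each returns a list of dicts, best first, with "confidence" (0 to 1); they miss things now and then, are a little off and sometimes report something else, mostly with a low value. They report only what shows in the picture. A call takes as long as a camera call. They do not tell look-alikes from the thing itself.
- r.regions_of(camera, target): "mask" (420x560 bool, what is visible of it) and "extent" ([left, top, right, bottom] in pixels, round what is visible of it).
- r.spot_point(camera, target): "position" ([column, row] in pixels: a listed point, or the origin of a listed thing).
The state is a dict: "clock": time; "joints": joint angles; "joint_velocities": joint speeds; "joint_torque": joint torques, N m; "tool_pos": TCP position; "orientation": TCP orientation; "contact_force": force on the tool from outside, world axes, zero at the start; "ft_torque": the same for the moment, N m; "gripper_width": opening from 0.0 (shut) to 1.0 (fully open); "grasp_force": force on a finger pad.
Only numpy, scipy, OpenCV 4.12 (cv2) and the standard library are available. Lean on these libraries where they do the work, as an engineer would, in place of code of your own. Each camera call takes 0.05 s, during which the arm holds its last target. There are 200 camera calls.

## Working session

There is one attempt and no reset: what is moved stays moved. The work goes in short steps, Python scripts to look and compute and a tool call to move; the robot and the scene stay as the last step left them, time stands still between calls to the robot, and variables do not carry over. Pictures are saved under pics/ and viewed, at most 10 in all, crops included, and the job is handed in when it is done.

Besides the shell and the picture viewer there is one more tool, called after "Request:" by a JSON object that holds its "name" and its "arguments". drive_tool: Moves the arm, as the interface text tells. Its arguments: {"type":"object","properties":{"targets":{"type":"array"},"grip_force":{"type":"number"}},"required":["targets"]}

```bash
mkdir -p pics
cat > h.py <<'E'
import numpy as np, cv2
from station import r
def ray(cam,px):
    p=r.camera_params(cam); xd=np.array([(px[0]-p['cx'])/p['fx'],(px[1]-p['cy'])/p['fy']])
    x=xd.copy()
    for _ in range(30): x=xd/(1+p['k1']*(x@x))
    T=np.array(p['world_from_camera']); return T[:3,3],T[:3,:3]@np.array([x[0],x[1],1])
def at_z(cam,px,z):
    o,d=ray(cam,px); return o+d*(z-o[2])/d[2]
def proj(cam,P):
    p=r.camera_params(cam); T=np.array(p['world_from_camera'])
    c=T[:3,:3].T@(np.array(P,float)-T[:3,3]); s=c[:2]/c[2]; s=s*(1+p['k1']*(s@s))
    return np.array([p['fx']*s[0]+p['cx'],p['fy']*s[1]+p['cy']])
E
python3 - <<'E'
from h import *
ims=[]
for c in("scene","top"):
    im=r.camera(c); cv2.imwrite(f"pics/{c}0.png",im[:,:,::-1])
    for t in("sill_edge","flap_hinge","flap_edge","adaptor_center","adaptor","reject_box","mug","soldering_iron"):
        print(c,t,[(np.round(d['position'],1).tolist(),round(d['confidence'],2)) for d in r.spot_point(c,t)])
print(r.read_state())
E
```

```text
scene sill_edge [([300.8, 230.5], 0.66)]
scene flap_hinge [([339.2, 211.3], 0.84)]
scene flap_edge [([301.9, 228.0], 0.7)]
scene adaptor_center [([290.3, 227.8], 0.81), ([346.5, 300.3], 0.67)]
scene adaptor [([287.4, 236.2], 0.73), ([343.5, 306.1], 0.62)]
scene reject_box [([296.0, 265.6], 0.59)]
scene mug []
scene soldering_iron []
top sill_edge [([320.4, 195.4], 0.92)]
top flap_hinge [([334.1, 153.4], 0.6)]
top flap_edge [([319.9, 197.6], 0.77), ([267.1, 204.3], 0.58)]
top adaptor_center [([321.9, 210.8], 0.96), ([149.8, 238.5], 0.86), ([383.0, 199.5], 0.59)]
top adaptor [([147.3, 239.6], 0.88), ([321.0, 214.1], 0.63), ([318.3, 195.2], 0.62)]
top reject_box [([314.6, 201.1], 0.86)]
top mug [([329.8, 273.9], 0.58)]
top soldering_iron [([266.6, 202.7], 0.87)]
{'clock': 0.9, 'joints': array([-1.51842434e+00,  3.12898102e-01,  1.49770552e+00,  2.54495921e-05,
        1.33103652e+00, -2.23409192e-01]), 'joint_velocities': array([-0.00077116,  0.00044637,  0.0011609 , -0.00118647,  0.00037217,
       -0.00105619]), 'joint_torque': array([ 1.25208144e-04, -4.02104867e+01, -2.52414662e+01,  6.94364123e-02,
        3.18792206e-02,  1.59728017e-05]), 'tool_pos': array([ 142.94599783, -505.16153734,  252.71906842]), 'orientation': array([-3.11172964e+00, -4.31808971e-01, -4.50615299e-05]), 'contact_force': array([-1.41613079, -0.05978464, -0.25774311]), 'ft_torque': array([0.03893936, 0.03878937, 0.00396164]), 'grasp_force': 0.0, 'gripper_width': 1.0001395167006317}
```

View pics/scene0.png

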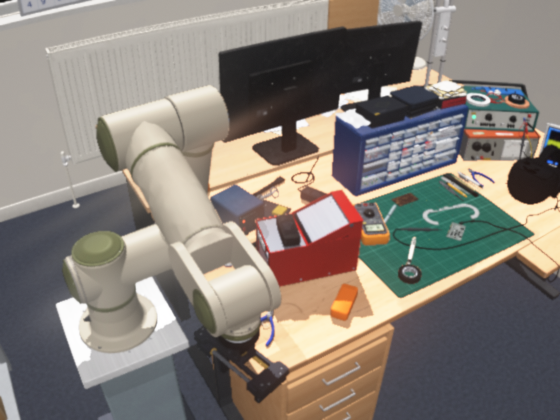

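View pics/top0.png

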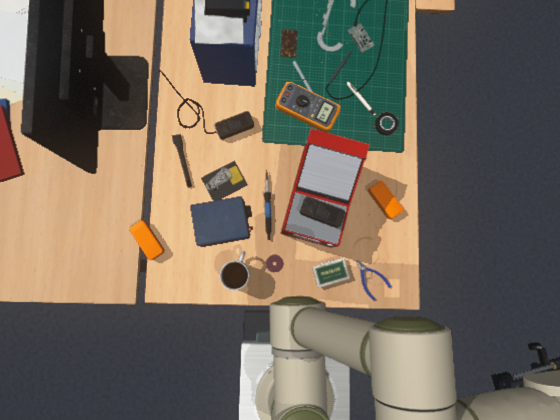

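The scene picture shows the red box at (310,240), with a black brick on its sill at (290,228). In the top picture the black brick is at (322,211) on the sill.

Candidates in the top picture are the black brick on the sill (322,211), orange bricks at (147,240) and (383,200), and a black cabled brick on the bench at (235,125). Only the one at (322,211) is black and lies on the sill. I'll confirm it with one crop and measure the pose.

Run:
```python
from h import *
im=r.camera("top"); s=im[120:255,265:385]
cv2.imwrite("pics/crop.png",cv2.resize(s[:,:,::-1],None,fx=4.4,fy=4.4,interpolation=cv2.INTER_CUBIC))
sill=at_z("top",(320.4,195.4),140);hin=at_z("top",(334.1,153.4),190);fe=at_z("top",(319.9,197.6),141);rb=at_z("top",(314.6,201.1),0)
print(sill,hin,fe,rb, at_z("top",(321.9,210.8),156), at_z("scene",(290.3,227.8),156),at_z("scene",(339.2,211.3),190),at_z("scene",(300.8,230.5),140))
d=hin-sill;print(np.hypot(*d[:2]),np.arctan2(d[1],d[0]))
for t in("adaptor","reject_box"):
  for q in r.regions_of("top",t):
    m=q['mask'].astype(np.uint8); c=max(cv2.findContours(m,0,2)[0],key=cv2.contourArea); print(t,q['confidence'],q['extent'])
    b=cv2.boxPoints(cv2.minAreaRect(c)); print(np.round(b,1).tolist(),[np.round(at_z("top",p,172 if t=='adaptor' else 144)[:2],0).tolist() for p in b])
```

```text
[572.46298674 -48.49215237 140.        ] [678.64560324 -76.49418789 190.        ] [566.15289712 -47.0635399  141.        ] [576.78236711 -50.31005529   0.        ] [528.01565691 -50.91117042 156.        ] [537.88144299 -47.58422943 156.        ] [679.31048889 -90.07671833 190.        ] [568.60809592 -57.11955327 140.        ]
109.81285006857068 -0.25784543128432985
adaptor 0.96 [373.1, 182.0, 402.4, 217.3]
[[366.3999938964844, 190.39999389648438], [380.29998779296875, 179.60000610351562], [403.3999938964844, 209.39999389648438], [389.3999938964844, 220.1999969482422]] [[585.0, -167.0], [616.0, -205.0], [537.0, -267.0], [507.0, -229.0]]
adaptor 0.81 [127.8, 219.5, 165.1, 259.8]
[[127.5, 227.6999969482422], [143.8000030517578, 216.8000030517578], [166.1999969482422, 250.1999969482422], [149.8000030517578, 261.20001220703125]] [[466.0, 458.0], [496.0, 418.0], [410.0, 355.0], [381.0, 395.0]]
adaptor 0.6 [299.2, 196.7, 348.2, 225.0]
[[298.20001220703125, 213.39999389648438], [305.5, 194.39999389648438], [345.8999938964844, 209.89999389648438], [338.6000061035156, 228.89999389648438]] [[517.0, 14.0], [569.0, -4.0], [530.0, -113.0], [479.0, -94.0]]
reject_box 0.62 [286.2, 130.3, 364.8, 246.4]
[[279.3999938964844, 232.60000610351562], [309.0, 127.30000305175781], [369.1000061035156, 144.10000610351562], [339.5, 249.5]] [[467.0, 61.0], [763.0, -13.0], [721.0, -182.0], [426.0, -102.0]]
reject_box 0.39 [359.9, 263.1, 388.7, 302.0]
[[347.8999938964844, 268.6000061035156], [367.3999938964844, 253.89999389648438], [391.1000061035156, 285.3999938964844], [371.6000061035156, 300.1000061035156]] [[376.0, -125.0], [416.0, -177.0], [334.0, -241.0], [295.0, -188.0]]
```

View pics/crop.png

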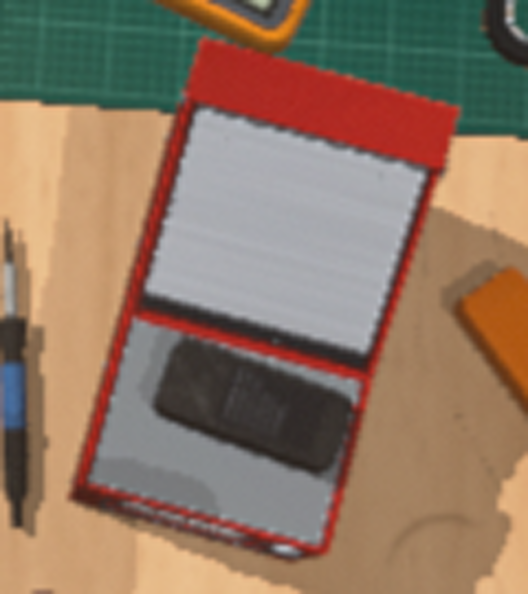

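The crop confirms it: a black brick on the grey-lined sill, with top-face corners in the crop at about (178,337), (355,398), (325,470) and (155,402). Next I'll fit the box and adaptor poses to these corners.

Run:
```python
from h import *
from scipy.optimize import least_squares
f=lambda u,v:np.array([265+(u+.5)/4.4-.5,120+(v+.5)/4.4-.5])
box=[((163,80,200),f(203,40)),((163,-80,200),f(460,108)),((122,80,200),f(187,97)),((122,-80,200),f(440,172)),((-115,80,144),f(72,493)),((-115,-80,144),f(328,552)),((0,0,140),(320.4,195.4))]
def W(p,P): c,s=np.cos(p[2]),np.sin(p[2]); return np.array([p[0]+c*P[0]-s*P[1],p[1]+s*P[0]+c*P[1],P[2]])
def fit(c,x0):
    g=lambda p:np.concatenate([proj("top",W(p,P))-q for P,q in c]); s=least_squares(g,x0,x_scale=[100,100,1],loss='soft_l1'); return s.x,g(s.x).round(1)
b,e=fit(box,[572,-48,-.25]);print(b,e)
ad=[((-57.5,25,172),f(178,335)),((57.5,25,172),f(358,393)),((57.5,-25,172),f(325,473)),((-57.5,-25,172),f(152,405))]
# model x along box -y
a,e=fit(ad,[528,-51,-1.8]);a=np.array(a)
ad2=[((25,57.5,172),ad[0][1]),((25,-57.5,172),ad[1][1]),((-25,-57.5,172),ad[2][1]),((-25,57.5,172),ad[3][1])]
a,e=fit(ad2,[528,-51,-.25]);print(a,e)
for n,t in(("adaptor",a),):
  d=t[:2]-b[:2];c,s=np.cos(b[2]),np.sin(b[2]);print("in box",c*d[0]+s*d[1],-s*d[0]+c*d[1],t[2]-b[2])
for P in[(-40,0,156),(126,0,190),(0,0,140)]: print(proj("scene",W(b,P)))
np.save("b.npy",b)
```

```text
[ 5.66166183e+02 -4.96940555e+01 -2.44767606e-01] [-0.1 -1.1 -0.4 -0.2 -0.5  0.4  0.4 -0.2  0.6 -1.7 -0.4  1.   0.4  2.3]
[ 5.26182321e+02 -4.95254535e+01 -3.21811136e-01] [-0.  -1.2 -0.3  0.5  1.1 -0.1 -0.4  0.4]
in box -38.832947326637544 -9.525747251977853 -0.0770435302374251
[285.8565196  227.53397382]
[339.74222654 208.6316758 ]
[298.7461122  229.39466059]
```

The box fit is good: origin about (566,-50), yaw -0.245. The adaptor sits at box (-39,-9.5). The plan is to point the tool's y along box x and straddle the adaptor fully open. The front finger then works the flap and the rear finger pushes the adaptor. First I'll turn and rise.

Request:
{"name": "drive_tool", "arguments": {"targets": [[[0,0,-0.005],-0.15,1],[[0,0,-0.005],-0.15,1],[[0,0,-0.005],-0.15,1],[[0,0,-0.005],-0.15,1],[[0,0,-0.005],-0.15,1],[[0,0,-0.005],-0.15,1],[[0,0,0],-0.15,1],[[0,0,0],0,1]]}}

```text
clock: 2.05
tool_pos: [142.9, -505.2, 282.7]
orientation: [2.478, 1.932, 0.0]
contact_force: [0.2, -0.3, -0.9]
gripper_width: 1.001
grasp_force: 0.0
```

```bash
cat > go.py <<'E'
from h import *
from scipy.spatial.transform import Rotation as R
import sys
b=np.load("b.npy"); s=r.read_state(); M=R.from_rotvec(s['orientation']).as_matrix()
c,n=np.cos(b[2]),np.sin(b[2]); d=s['tool_pos'][:2]-b[:2]
print("clock",s['clock'],"box pos",c*d[0]+n*d[1],-n*d[0]+c*d[1],s['tool_pos'][2],"F",s['contact_force'].round(1),"yaw err of tool y",np.arctan2(M[1,1],M[0,1])-b[2])
bx,by,z=map(float,sys.argv[1:4]); t=np.array([b[0]+c*bx-n*by,b[1]+n*bx+c*by,z])
print("tool shift mm",(M.T@(t-s['tool_pos'])).round(1))
E
python3 go.py -37 -9.5 270
```

```text
clock 2.05 box pos -300.22816030986706 -544.4500855269005 282.73095091615596 F [ 0.2 -0.3 -0.9] yaw err of tool y -0.0015784027716113092
tool shift mm [535.4 262.4  12.7]
```

Request:
{"name": "drive_tool", "arguments": {"targets": [[[0.025,0.0125,0],0,1],[[0.05,0.025,0],0,1],[[0.05,0.025,0],0,1],[[0.05,0.025,0],0,1],[[0.05,0.025,0],0,1],[[0.05,0.025,0],0,1],[[0.05,0.025,0],0,1],[[0.05,0.025,0],0,1]]}}

```text
clock: 3.05
tool_pos: [416.8, -185.3, 282.9]
orientation: [2.479, 1.928, 0.0]
contact_force: [0.9, -1.5, 1.0]
gripper_width: 1.001
grasp_force: 0.0
```

Request:
{"name": "drive_tool", "arguments": {"targets": [[[0.05,0.025,0],0,1],[[0.045,0.02,0],0,1],[[0.035,0.012,0],0,1],[[0.02,0.006,0],0,1],[[0.01,0.002,0],0,1],[[0,0,0],0,1],[[0,0,0],0,1]]}}

```text
clock: 3.92
tool_pos: [517.4, -48.1, 282.8]
orientation: [2.478, 1.931, -0.0]
contact_force: [0.0, -0.1, 0.4]
gripper_width: 0.999
grasp_force: 0.0
```

```bash
python3 go.py -37 -9.5 240
```

```text
clock 3.925 box pos -47.705835535047754 -10.245390443521712 282.77707018187147 F [ 0.  -0.1  0.4] yaw err of tool y -0.001786188797689242
tool shift mm [ 0.8 10.7 42.8]
```

Request:
{"name": "drive_tool", "arguments": {"targets": [[[0.001,0.005,0.02],0,1],[[0,0.005,0.03],0,1],[[0,0,0.02],0,1],[[0,0,0],0,1]]}}

```text
clock: 4.42
tool_pos: [526.9, -49.4, 211.8]
orientation: [-2.476, -1.93, 0.002]
contact_force: [0.3, -0.5, 0.5]
gripper_width: 1.004
grasp_force: 0.0
```

```bash
python3 go.py -37 -9.5 160
python3 - <<'E'
from h import *
a=r.camera("top")[120:270,240:400]; b=r.camera("scene")[160:300,210:370]
f=lambda s:cv2.resize(s[:,:,::-1],(400,375),interpolation=cv2.INTER_CUBIC)
cv2.imwrite("pics/c2.png",np.hstack([f(a),f(b)]))
E
```

```text
clock 4.425 box pos -38.12778799804164 -9.189028003302877 211.82012235075436 F [ 0.3 -0.5  0.5] yaw err of tool y -0.0015897235715725544
tool shift mm [-0.3  1.3 51.8]
```

View pics/c2.png

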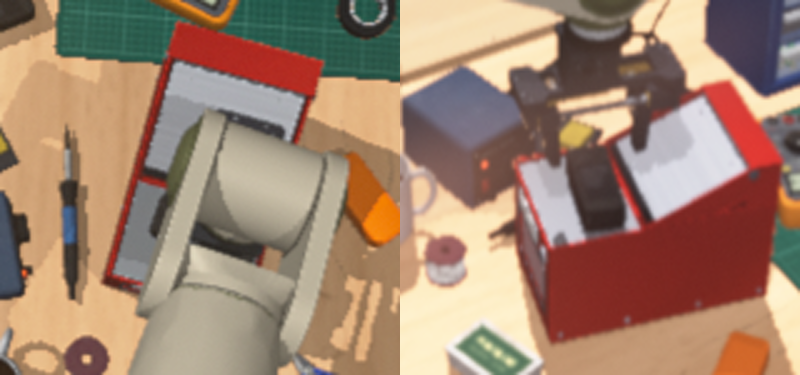

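The crop's scene half shows the fingers at (555,160) and (640,145), above and on either side of the adaptor at (597,187). The right one is over the flap. I'll go down gently.

Request:
{"name": "drive_tool", "arguments": {"targets": [[[0,0.001,0.012],0,1],[[0,0,0.012],0,1],[[0,0,0.01],0,1],[[0,0,0.008],0,1],[[0,0,0.006],0,1],[[0,0,0],0,1]]}}

```text
clock: 5.28
tool_pos: [528.5, -49.1, 164.4]
orientation: [-2.476, -1.933, 0.001]
contact_force: [-0.5, 0.1, 0.6]
gripper_width: 0.998
grasp_force: 0.0
```

```bash
python3 go.py -37 -9.5 160
python3 - <<'E'
from h import *
b=r.camera("scene")[180:290,240:370]
cv2.imwrite("pics/c3.png",cv2.resize(b[:,:,::-1],None,fx=5,fy=5,interpolation=cv2.INTER_CUBIC))
E
```

```text
clock 5.275 box pos -36.69977763362794 -8.509864464328656 164.38838528470993 F [-0.5  0.1  0.6] yaw err of tool y -0.00024628251708913584
tool shift mm [-1.  -0.3  4.4]
```

View pics/c3.png

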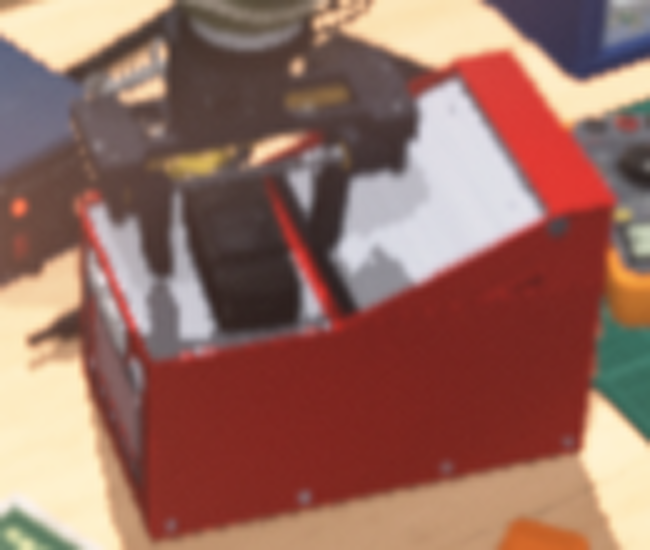

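The picture shows both fingers down beside the adaptor: rear fingertip at (160,270) on the sill, front finger at (328,240) on the flap edge. Now down the last 4 mm, then push in.

Request:
{"name": "drive_tool", "arguments": {"targets": [[[0,0,0.004],0,1],[[0,0.005,0],0,1],[[0,0.005,0],0,1],[[0,0.005,0],0,1],[[0,0.005,0],0,1],[[0,0.005,0],0,1],[[0,0,0],0,1],[[0,0,0],0,1]]}}

```text
clock: 6.32
tool_pos: [553.1, -55.2, 160.9]
orientation: [2.476, 1.933, 0.001]
contact_force: [-2.3, 0.4, 1.9]
gripper_width: 1.001
grasp_force: 1.4
```

```bash
python3 go.py 45 -9.5 160
python3 - <<'E'
from h import *
b=r.camera("scene")[180:290,240:370]
cv2.imwrite("pics/c4.png",cv2.resize(b[:,:,::-1],None,fx=5,fy=5,interpolation=cv2.INTER_CUBIC))
E
```

```text
clock 6.325 box pos -11.32122015720109 -8.52952112522804 160.89191289171583 F [-2.3  0.4  1.9] yaw err of tool y -0.0002348212040052533
tool shift mm [-1.  56.3  0.9]
```

View pics/c4.png

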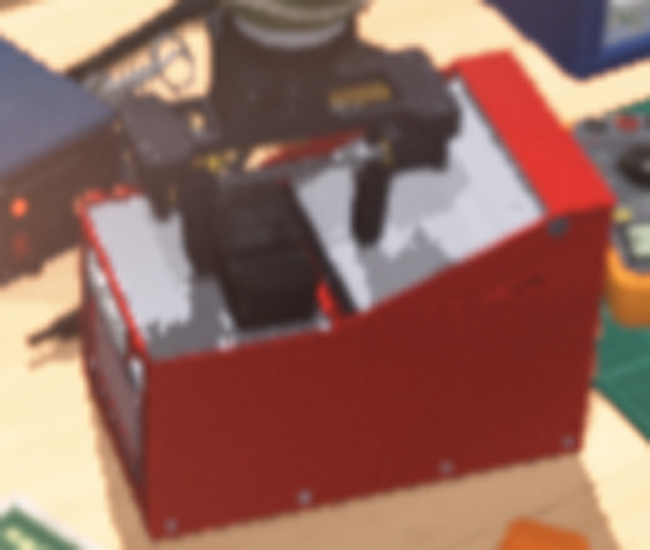

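The front finger at (370,235) has pressed the flap in (about 3 N, which fits the spring). The rear finger has reached the adaptor. I'll carry on.

Request:
{"name": "drive_tool", "arguments": {"targets": [[[0,0.006,0],0,1],[[0,0.006,0],0,1],[[0,0.006,0],0,1],[[0,0.006,0],0,1],[[0,0.006,0],0,1],[[0,0.005,0],0,1],[[0,0,0],0,1],[[0,0,0],0,1]]}}

```text
clock: 7.38
tool_pos: [587.0, -63.7, 160.5]
orientation: [2.476, 1.933, 0.0]
contact_force: [-0.9, -0.4, -0.2]
gripper_width: 0.996
grasp_force: 0.0
```

Request:
{"name": "drive_tool", "arguments": {"targets": [[[0,0.005,0],0,1],[[0,0.005,0],0,1],[[0,0.005,0],0,1],[[0,0.004,0],0,1],[[0,0,0],0,1],[[0,0,0],0,1]]}}

```text
clock: 8.12
tool_pos: [604.2, -67.9, 159.9]
orientation: [-2.473, -1.931, 0.005]
contact_force: [-8.2, 2.4, -0.5]
gripper_width: 1.001
grasp_force: 3.7
```

```bash
python3 go.py 45 -9.5 160
python3 - <<'E'
from h import *
b=r.camera("scene")[180:290,240:370]
cv2.imwrite("pics/c5.png",cv2.resize(b[:,:,::-1],None,fx=5,fy=5,interpolation=cv2.INTER_CUBIC))
E
```

```text
clock 8.125 box pos 41.25867014411524 -8.436388589058026 159.86463862249548 F [-8.2  2.4 -0.5] yaw err of tool y -5.503176924981368e-05
tool shift mm [-1.1  3.7 -0.2]
```

View pics/c5.png

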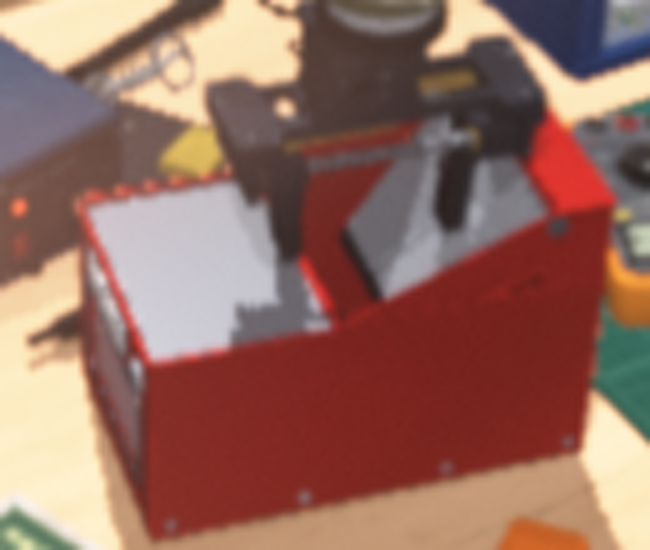

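The adaptor has dropped in: the sill is empty, and the flap is held open by the front finger at (455,215). I'll draw back slowly along the sill, then go up.

Request:
{"name": "drive_tool", "arguments": {"targets": [[[0,0,0],0,1],[[0,-0.012,0],0,1],[[0,-0.015,0],0,1],[[0,-0.015,0],0,1],[[0,-0.015,0],0,1],[[0,-0.015,0],0,1],[[0,-0.015,0],0,1],[[0,-0.015,0],0,1]]}}

```text
clock: 9.18
tool_pos: [506.4, -43.6, 161.0]
orientation: [2.475, 1.932, 0.001]
contact_force: [0.0, -0.5, -0.8]
gripper_width: 1.003
grasp_force: 0.0
```

Request:
{"name": "drive_tool", "arguments": {"targets": [[[0,0,-0.015],0,1],[[0,0,-0.03],0,1],[[0,0,-0.04],0,1],[[-0.02,0,-0.04],0,1],[[-0.05,0,0],0,1],[[-0.05,0,0],0,1],[[-0.04,0,0],0,1],[[0,0,0],0,1]]}}

```text
clock: 10.18
tool_pos: [467.6, -201.1, 286.7]
orientation: [2.478, 1.928, 0.001]
contact_force: [0.4, -0.2, 0.1]
gripper_width: 1.008
grasp_force: 0.0
```

```bash
python3 go.py -60 -9.5 260
python3 - <<'E'
from h import *
b=r.camera("scene")[160:310,220:380];a=r.camera("top")[120:270,240:400]
f=lambda s:cv2.resize(s[:,:,::-1],(400,375),interpolation=cv2.INTER_CUBIC)
cv2.imwrite("pics/c6.png",np.hstack([f(a),f(b)]))
E
```

```text
clock 10.175 box pos -58.969095435660634 -170.8148928946438 286.7031000312409 F [ 0.4 -0.2  0.1] yaw err of tool y -0.003799369495162186
tool shift mm [161.3  -1.7  26.6]
```

View pics/c6.png

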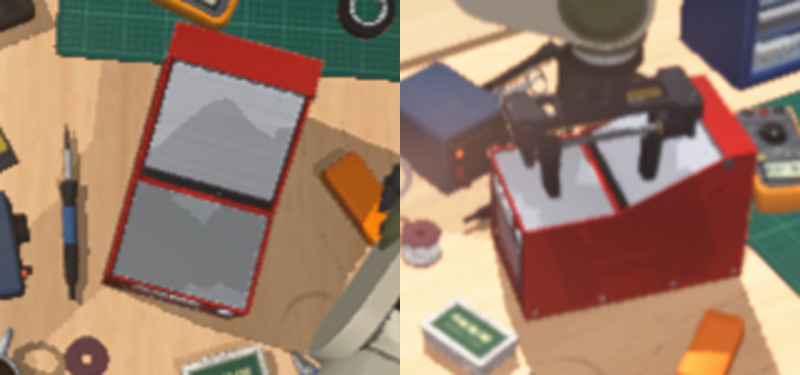

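The sill is empty at (190,245), the flap is shut at (225,135), the bystanders look undisturbed, and the gripper is clear of everything.

```bash
python3 -c "
from station import r
print(r.hand_in())"
```

```text
the job is handed in; nothing more can be done
None
```

The black adaptor was pushed into the reject box while a finger held the flap open, the flap has shut again, the last pictures show the sill empty, and the job is handed in; no verdict came back.

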